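# Hang the collar tray on the twin studs of the calibration stand

### The job

Take the collar tray by its blue centre web and hang it on the gauge stand's two headed studs: feel for the studs with light pressure, since the carrier's height is only roughly known, pass both keyholes over the heads, press the plate flush to the carrier, then lower it gently until its slots rest on the studs before letting go and moving clear. Do not force or drop it. Keep both collars in their pockets and leave the spare collar, bottle and indicator alone.

Things in the scene. Friction and masses are not known exactly. Their poses are not given: they have to be found in the camera images.
- tray: Loose aluminium tray, 0.24-0.45 kg, standing upright. Origin: middle of the back plate's lower rear edge; z up, y along its width, +x out of the plate's rear, which goes against the stand. Back plate 128 wide, 90 high, 6 thick (x -6 to 0 mm). Floor 5 thick out to x = -67, walls 20 high. Hung, it lies parallel to the stand frame with x = 0 on the carrier face, origin 66 mm below the stud axes.
- web_top (a point): Top middle of the tray's blue centre web: at x = -26, y = 0, z = 100 mm of the tray, axes as the tray. Web 10 thick (y), x from -47 to -5, from the floor up to z = 100 mm. Grip it from above, fingers closing along y; the tray balances when held at about tray x = -24 mm.
- keyhole_left (a point): Centre of the entry of one of the plate's two keyholes, on its rear face: tray x = 0, y = +42, z = 50 mm. Eight-sided entry 17 wide, and straight above it a slot 10 wide with its closed upper end at tray z = 69.5 mm. Hanging = entry over the stud head, plate flush, then 16 mm down until the slot's end rests on the stem.
- keyhole_right (a point): The same on the other keyhole: tray x = 0, y = -42, z = 50 mm.
- stand: Fixed off-white calibration stand with a green indicator, top 326 mm high. Origin on the bench right below the middle of the stud face; +x from that face into the stand (studs point to -x), z up. Base disc 180 diameter, 30 high, centred at x = 112 mm; upright at x = 42 to 78, 235 high. Dark carrier: flat upright face at x = 0, 124 wide, from 58 mm below to 18 mm above the stud axes.
- studs (a point): Scribed line on the stand at the slide's lower stop, 133 mm above the bench, on the plane of the carrier face, midway between the stud axes sideways; axes as the stand. The carrier is clamped by hand so that the stud axes are anywhere 4 to 30 mm above it (not reported, does not move in use); sideways and in depth it is exact. A plate that misses stops on the heads with its rear at x = -12 mm.
- stud_left (a point): Like studs (stud axis 4 to 30 mm above this point), in line with the stud at stand y = +42 mm. Steel studs point level along stand -x: stem 7 diameter from x = 0 to -7.5 mm, then a head 14 diameter and 4.5 thick, its rim chamfered 1.2 mm, ending at x = -12 mm.
- stud_right (a point): The same for the stud at stand y = -42 mm.
- collar_a: Loose split steel collar (C-shaped, 40 mm outer diameter, 18 high, 55 g) lying in the tray's pocket on its +y side; origin at the centre of its underside, z up.
- collar_b: The same kind of collar in the tray's pocket on its -y side.
- spare_collar: Bystander: the same kind of collar lying on the bench; origin at the centre of its underside.
- bottle: Bystander: amber bottle with white cap, 48 mm diameter, 105 high, standing; origin at the centre of its underside.
- indicator: Bystander: green digital indicator lying on its back, body 58 mm diameter, 22 thick, stem reaching 78 mm along its -y and a cap 49 mm along its +y; origin at the centre of the body's underside.
Things that resemble listed ones, but are neither listed nor needed, are in the scene too. There is more than one size of the tray; the job needs the largest.

How it is judged:
On the way, in this order (a step that is already met when the one before it is completed fails the run):
1. the tray is picked up off the bench in the fingers (height (world z) of tray above 0.03 m and contact force between tray and the fingers above 1 N), for 0.2 s.
2. the tray, held in the fingers, is pressed home: both keyholes over the stud heads, its plate flush (within 4 mm) on the carrier face (x of tray in the frame of stand between -0.004 and 0.004 m and y of tray in the frame of stand between -0.005 and 0.005 m and z of tray in the frame of stand between 0.085 and 0.115 m and angle between the x axis of tray and the x axis of stand, either way round below 0.1 rad and contact force between tray and the fingers above 1 N), for 0.1 s.
At the end, for the whole second after the job is handed in: Tray hangs at rest, released, its weight on both studs: plate within 4 mm of the carrier face and of the middle between the studs, square and upright within 4 degrees, origin 69 to 99 mm above the bench (66 mm below the studs, wherever the carrier is clamped); both collars in their pockets (x of tray in the frame of stand between -0.004 and 0.004 m and y of tray in the frame of stand between -0.004 and 0.004 m and z of tray in the frame of stand between 0.069 and 0.099 m and angle between the x axis of tray and the x axis of stand, either way round below 0.07 rad and angle between tray's own z axis and vertical below 0.07 rad and contact force between tray and stand above 1.5 N and linear speed of tray below 0.02 m/s and x of collar_a in the frame of tray between -0.066 and 0 m and y of collar_a in the frame of tray between 0 and 0.064 m and z of collar_a in the frame of tray between 0 and 0.02 m and x of collar_b in the frame of tray between -0.066 and 0 m and y of collar_b in the frame of tray between -0.064 and 0 m and z of collar_b in the frame of tray between 0 and 0.02 m); the robot touches nothing.
It fails at once if the tray is forced against the stand with more than 40 N (contact force between tray and stand above 40 N).
It fails at once if the tray is dropped instead of being lowered onto the studs (let go and falling faster than 0.2 m/s) (contact force between tray and the fingers below 0.2 N and linear speed of tray above 0.2 m/s).
It fails at once if the stand is struck with the robot (contact force between any of the arm, the fingers and stand above 20 N).
It fails at once if a bystander is moved by more than 15 mm or tipped (distance of any of spare_collar, bottle, indicator from where it was at the start of the episode above 0.015 m or angle between bottle's own z axis and vertical above 0.3 rad).
It also fails if it takes over 72 s, if anything falls off the work surface, if the arm or the gripper's body presses on something with over 40 N, if the wrist force passes 120 N, or if a joint passes its speed limit or range.

### The arm

A 7-joint arm with a two-finger parallel gripper is mounted at the origin on the work surface. World frame = base frame: x ahead of the robot, y to its left, z up, the work surface at z = 0. Lengths are in m, angles in rad, forces in N, time in s.
With the tool pointing down it reaches from about 0.35 to 0.9 m from the base axis. Payload 7.2 kg.
Tool frame: the origin (TCP) lies on the centre line of the jaws, within the pads' length; the fingertips stand r.tip_extent ahead of it and the grasp point (between the pads) lies 3 mm ahead of it (r.tip_extent is the distance from the TCP to the fingertips, in m); z points along the fingers, y is the line along which they close (so a half turn about z gives the same grasp; the last joint's range is limited). The gripper opens to 88 mm and grips with 3 to 60 N. Pads are 20 mm wide; open, the fingers measure 115 mm over their backs; the gripper's body (75 mm by 178 mm) begins 61 mm behind the grasp point.
Start: joints at [1.149, 0.411, -0.013, 1.596, 0.006, 1.134, -0.082], TCP at [0.217, -0.586, 0.245] pointing down, gripper open.
Joint ranges: [-2.95, 2.95], [-0.29, 1.99], [-1.47, 1.44], [0.14, 2.54], [-1.03, 4.17], [0.13, 1.85], [-2.86, 2.86]. Speed limits (rad/s): [2.39, 2.39, 3.01, 3.01, 3.14, 3.14, 3.14].

### API

Orientations are given as a 3x3 rotation matrix whose columns are the frame's x, y, z axes.
In Python, from workcell import readout, vision, r, finder gives the robot as it stands.
- The arm moves only by the shell command python3 -m crank 'ROWS' [FORCE]. ROWS is JSON, a list of rows, each an object with "translation": the shift along the tool's x, y, z in cm, a list of three; "rot": the turn, a rotation vector about the tool's x, y, z in degrees, a list of three; "fingers": the finger opening in cm, from 0 to 8.78. A call has 1 to 5 rows; each row shifts and turns the commanded pose from where the row before left it, along the tool's axes as they then stand; what a row does not reach is not made up. A row lasts 1/8 s, in which the tool goes at most 62.5 mm and 10.7 degrees, less where a joint would pass 70% of its speed; a pose out of reach is approached as far as the arm can. A call with a gripper value outside its range is refused whole. The fingers move at their own pace and stop on an object; FORCE is the grip in N (left out, the last holds). Time passes only in rows, so rows that do not move let the fingers close. It gives the time, the measured TCP pose, the force, the opening and the grip force at its end, in the units of the state.
- readout.state(): the state, without advancing time (a new reading comes with each control period).
- vision.snapshot(name): name is "side" or "top" or "wrist"; returns a dict with "image" (400x640x3 uint8, red, green, blue), "depth" (400x640 float32, m along the optical axis (not along the pixel's ray), 0 where there is no reading), "camera_matrix" (3x3 intrinsics, pixels), "k1" (the pictures are not rectified: a ray, as slopes to the right and down, at radius r is drawn at 1 + k1 r^2 times it, then the intrinsics apply), "T" (4x4, takes a point from camera to world coordinates); the wrist camera has in their place "hand_eye" (4x4, takes a point from camera to tool coordinates, whose origin is the TCP and whose axes are the flange's). Camera axes: x right, y down, z forward; pixel columns grow to the right and rows downward; lengths in m; the calibration is good to about 2 mm. A picture is of the moment at which its call begins: read the wrist's pose just before it.
- r.hand_in(): hands the job in; it is judged then, once.
Trained networks look in a picture, given as the dict that the camera call returned (one of the last four; its "shot" number tells which), for a name from the list of things; names that differ only in an ending like _2 or _b are one class to them, and where a whole thing is asked for, a point or a joint stands for the part that bears it (a point fixed in the world has none). Each returns a list of dicts, best first, with "confidence" (0 to 1); they miss things now and then, are a little off and sometimes report something else, mostly with a low value. They report only what shows in the picture. A call takes as long as a camera call. They do not tell look-alikes from the thing itself.
- finder.find_in(picture, label): "at" ([column, row] in pixels, amid what is visible of it).
The state is a dict: "t": time; "q": joint angles; "qvel": joint speeds; "tau": joint torques, N m; "position": TCP position; "ee_rot": TCP orientation; "force": force on the tool from outside, world axes, zero at the start; "ft_torque": the same for the moment, N m; "opening": finger opening in m; "grasp_force": force on a finger pad.
Only numpy, scipy, OpenCV 4.12 (cv2) and the standard library are available. Lean on these libraries where they do the work, as an engineer would, in place of code of your own. Each camera call takes 0.05 s, during which the arm holds its last target. There are 200 camera calls.

## Working session

There is one attempt and no reset: what is moved stays moved. The work goes in short steps, Python scripts to look and compute and a shell command to move; the robot and the scene stay as the last step left them, time stands still between calls to the robot, and variables do not carry over. Pictures are saved under pics/ and viewed, at most 10 in all, crops included, and the job is handed in when it is done.

```bash
ls; mkdir -p pics; cat > h.py <<'E'
import numpy as np, cv2
from workcell import readout, vision, r, finder
def snap(n):
    s=readout.state(); p=vision.snapshot(n)
    if 'T' not in p:
        T=np.eye(4);T[:3,:3]=s['ee_rot'];T[:3,3]=s['position'];p['W']=T@np.array(p['hand_eye'])
    else: p['W']=np.array(p['T'])
    return p
def save(p,f): cv2.imwrite('pics/'+f,p['image'][:,:,::-1])
def cloud(p,uv=None):
    K=np.array(p['camera_matrix']);D=np.array([p['k1'],0,0,0],float)
    if uv is None:
        v,u=np.mgrid[0:400,0:640]; uv=np.stack([u,v],-1).reshape(-1,2)
    uv=np.array(uv,float).reshape(-1,2)
    n=cv2.undistortPoints(uv[:,None],K,D)[:,0]
    d=p['depth'][uv[:,1].round().astype(int),uv[:,0].round().astype(int)]
    c=np.c_[n*d[:,None],d]
    return c@p['W'][:3,:3].T+p['W'][:3,3], d
def proj(p,X):
    W=np.linalg.inv(p['W']);c=np.atleast_2d(X)@W[:3,:3].T+W[:3,3]
    return cv2.projectPoints(c,np.zeros(3),np.zeros(3),np.array(p['camera_matrix']),np.array([p['k1'],0,0,0],float))[0][:,0]
E
python3 - <<'E'
from h import *
np.set_printoptions(precision=3,suppress=True)
s=readout.state();print(s['t'],s['position'],s['ee_rot'],s['force'],r.tip_extent)
for n in('side','top'):
    p=snap(n);save(p,n+'0.png');print(n,p['W'][:3,3],p['W'][:3,2])
    for l in('tray','web_top','stand','stud_left','bottle','indicator','spare_collar','collar_a','keyhole_left'):
        for f in finder.find_in(p,l)[:4]: print(l,np.round(f['at']),round(f['confidence'],2),cloud(p,f['at'])[0][0])
E
```

```text
pics
0.0 [ 0.216 -0.586  0.244] [[ 0.938  0.347 -0.001]
 [ 0.347 -0.938  0.001]
 [-0.    -0.002 -1.   ]] [0.059 0.322 0.139] 0.022
side [ 0.423 -0.715  0.748] [ 0.148  0.721 -0.677]
tray [258. 279.] 0.98 [ 0.397 -0.191  0.029]
tray [302. 331.] 0.82 [ 0.471 -0.316  0.01 ]
tray [328. 256.] 0.75 [ 0.549 -0.178  0.052]
web_top [301. 330.] 0.78 [ 0.468 -0.316  0.013]
web_top [258. 280.] 0.55 [ 0.397 -0.191  0.024]
stand [272. 132.] 0.57 [0.474 0.15  0.161]
stud_left [272. 134.] 0.8 [0.473 0.146 0.158]
bottle [374. 198.] 0.91 [ 0.696 -0.031  0.061]
indicator [423. 260.] 0.91 [ 0.761 -0.207  0.023]
collar_a [344. 261.] 0.66 [ 0.591 -0.163  0.008]
collar_a [271. 227.] 0.6 [ 0.44  -0.04   0.019]
collar_a [372. 197.] 0.5 [ 0.691 -0.028  0.063]
collar_a [314. 276.] 0.48 [ 0.516 -0.201  0.022]
keyhole_left [326. 256.] 0.95 [ 0.548 -0.165  0.039]
keyhole_left [302. 330.] 0.68 [ 0.471 -0.317  0.015]
keyhole_left [258. 281.] 0.56 [ 0.397 -0.191  0.021]
top [ 0.455 -0.043  0.807] [ 0.168  0.013 -0.986]
tray [395. 298.] 0.88 [ 0.401 -0.185  0.061]
tray [387. 218.] 0.86 [ 0.548 -0.166  0.086]
tray [454. 262.] 0.58 [ 0.47  -0.309  0.023]
web_top [384. 219.] 0.96 [ 0.549 -0.164  0.07 ]
web_top [393. 300.] 0.75 [ 0.399 -0.181  0.056]
web_top [454. 263.] 0.65 [ 0.468 -0.309  0.026]
web_top [304. 281.] 0.27 [ 0.428 -0.013  0.001]
stand [158. 250.] 0.71 [0.476 0.212 0.192]
stud_left [156. 256.] 0.6 [0.471 0.27  0.058]
bottle [311. 143.] 0.77 [ 0.693 -0.023  0.075]
indicator [397. 122.] 0.66 [ 0.758 -0.201  0.023]
indicator [396. 236.] 0.23 [ 0.521 -0.198  0.01 ]
spare_collar [301. 282.] 0.43 [ 0.426 -0.008  0.018]
collar_a [381. 202.] 0.68 [ 0.592 -0.169  0.002]
collar_a [396. 239.] 0.56 [ 0.515 -0.195  0.024]
collar_a [385. 221.] 0.54 [ 0.548 -0.173  0.031]
keyhole_left [390. 299.] 0.92 [ 0.397 -0.183  0.02 ]
keyhole_left [385. 219.] 0.79 [ 0.547 -0.165  0.07 ]
keyhole_left [455. 265.] 0.75 [ 0.464 -0.308  0.032]
```

View pics/side0.png

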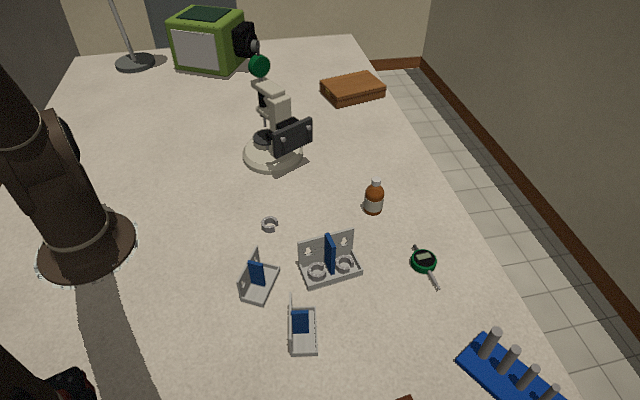

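View pics/top0.png

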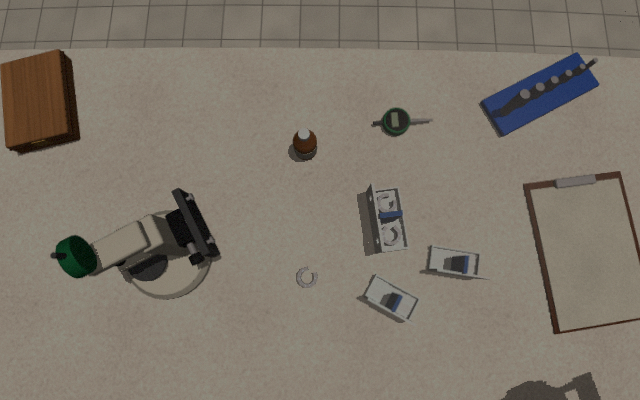

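```bash
python3 - <<'E'
from h import *
np.set_printoptions(precision=4,suppress=True)
C=[];R=[]
for n in('side','top'):
    p=snap(n);X,d=cloud(p);c=p['image'].reshape(-1,3).astype(int);m=d>0
    hsv=cv2.cvtColor(p['image'],cv2.COLOR_RGB2HSV).reshape(-1,3).astype(int)
    blue=m&(hsv[:,0]>95)&(hsv[:,0]<130)&(hsv[:,1]>110)&(hsv[:,2]>50)
    lab,cnt=None,None
    k,lab,st,ce=cv2.connectedComponentsWithStats(blue.reshape(400,640).astype(np.uint8))
    for i in range(1,k):
        if st[i,4]>25:
            Y=X[(lab==i).ravel()];print(n,'blue',ce[i],st[i,4],np.percentile(Y,[2,50,98],axis=0).ravel())
    # tray rear plane region: points near (0.548,-0.17)
    t=m&(np.hypot(X[:,0]-.548,X[:,1]+.17)<.1)&(X[:,2]>.003)
    for z0 in (.004,.03,.06,.08,.095):
        q=X[t&(X[:,2]>z0)]
        print(n,'tray z>',z0,len(q),cv2.minAreaRect(q[:,:2].astype(np.float32)*1000),q[:,2].max())
    # stand
    for z0,z1 in((.02,.04),(.05,.2),(.22,.25),(.3,.35)):
        q=X[m&(X[:,2]>z0)&(X[:,2]<z1)&(X[:,1]>.05)&(X[:,0]<.75)&(X[:,0]>.25)]
        print(n,'stand',z0,len(q),np.percentile(q,[1,50,99],axis=0).ravel() if len(q) else '')
    np.savez(n+'.npz',X=X,m=m,c=c,hsv=hsv)
E
```

```text
side blue [331.4696 251.7459] 181 [ 0.5487 -0.1936  0.0121  0.5561 -0.1913  0.0859  0.5619 -0.1557  0.1014]
side blue [255.8365 272.3397] 312 [ 0.3816 -0.1959  0.0092  0.395  -0.1888  0.0493  0.4086 -0.1791  0.078 ]
side blue [299.7589 321.0493] 365 [ 0.4528 -0.3191  0.0078  0.4672 -0.3162  0.0493  0.4819 -0.3111  0.0793]
side blue [498.5275 372.7755] 2677 [ 0.7492 -0.5247  0.0084  0.8028 -0.4751  0.0158  0.875  -0.4025  0.0189]
side blue [558.2188 397.    ] 64 [ 0.8522 -0.5461  0.0138  0.8903 -0.5379  0.0161  0.9005 -0.5319  0.0725]
side tray z> 0.004 2659 ((555.7843627929688, -178.8709259033203), (129.82127380371094, 72.13050079345703), 8.447592735290527) 0.10203796712103941
side tray z> 0.03 1182 ((553.922607421875, -168.86050415039062), (128.81298828125, 51.1712532043457), 7.996997833251953) 0.10203796712103941
side tray z> 0.06 745 ((553.567626953125, -169.02694702148438), (127.9133529663086, 51.00090026855469), 7.575462818145752) 0.10203796712103941
side tray z> 0.08 410 ((553.39892578125, -168.47256469726562), (127.53450012207031, 49.85725021362305), 7.575462818145752) 0.10203
[... 1060 characters left out ...]
(127.61592102050781, 47.410797119140625), 8.79689884185791) 0.1033279892186485
top tray z> 0.08 439 ((553.0806884765625, -168.7983856201172), (127.62609100341797, 47.32916259765625), 8.91296672821045) 0.1033279892186485
top tray z> 0.095 135 ((553.6937866210938, -171.31036376953125), (9.97635269165039, 42.165374755859375), 8.787663459777832) 0.1033279892186485
top stand 0.02 2176 [0.3931 0.1834 0.0205 0.4356 0.2522 0.0293 0.7406 0.6083 0.0384]
top stand 0.05 4077 [0.4285 0.1397 0.0501 0.4976 0.1988 0.1522 0.7443 0.6141 0.1955]
top stand 0.22 1788 [0.4381 0.2121 0.2204 0.4812 0.253  0.2344 0.5168 0.2939 0.2371]
top stand 0.3 397 [0.4468 0.2766 0.3001 0.4625 0.2879 0.3032 0.478  0.3021 0.3263]
```

The side view shows the large tray at about (330,262), with its floor towards the camera. The two smaller trays are at (258,280) and (302,325). The stand's dark carrier is at (292,136), with its studs facing the camera. Next I'll fit the carrier plane.

```bash
python3 - <<'E'
from h import *
np.set_printoptions(precision=4,suppress=True)
for n in('side','top'):
    z=np.load(n+'.npz');X,m,c,h=z['X'],z['m'],z['c'],z['hsv']
    b=m&(X[:,0]>.38)&(X[:,0]<.62)&(X[:,1]>.08)&(X[:,1]<.4)
    dark=b&(c.max(1)<90)&(X[:,2]>.07)&(X[:,2]<.19)&(X[:,1]<.25)
    q=X[dark];print(n,len(q),np.percentile(q,[1,50,99],axis=0).ravel())
    rng=np.random.default_rng(0);best=0
    for _ in range(500):
        a=q[rng.choice(len(q),3,False)];nn=np.cross(a[1]-a[0],a[2]-a[0]);L=np.linalg.norm(nn)
        if L<1e-6: continue
        nn/=L
        if abs(nn[2])>.2: continue
        i=abs((q-a[0])@nn)<.0025
        if i.sum()>best: best=i.sum();I=i
    if best:
        P=q[I];mu=P.mean(0);nn=np.linalg.svd(P-mu)[2][2];nn*=np.sign(nn[1])
        print(' plane n',nn,best,'mu',mu,'yaw',np.degrees(np.arctan2(nn[1],nn[0])))
        t=np.array([nn[1],-nn[0],0]);t/=np.linalg.norm(t);print(' width ext',np.percentile(P@t,[0,1,99,100]),'z',np.percentile(P[:,2],[0,1,99,100]),'depth',np.median(P@nn))
        a=(X-mu)@nn; s=b&(a<-.006)&(a>-.02)&(X[:,2]>.1)&(X[:,2]<.18); print(' studs',s.sum());
        S=X[s];print(np.c_[S@t,S[:,2],a[s]][:30])
    for nm,q in (('disc',X[b&(X[:,2]>.025)&(X[:,2]<.033)]),('upr',X[b&(X[:,2]>.228)&(X[:,2]<.24)]),('cartop',X[b&(X[:,2]>.145)&(X[:,2]<.19)&(X[:,1]<.22)])):
        if len(q)>5:
            print(nm,len(q),cv2.minEnclosingCircle(q[:,:2].astype(np.float32)*1000),cv2.minAreaRect(q[:,:2].astype(np.float32)*1000), np.percentile(q[:,2],[50,98]))
E
```

```text
side 1265 [0.4597 0.1387 0.0864 0.5173 0.169  0.1375 0.5815 0.2178 0.1623]
 plane n [-0.491   0.8711 -0.009 ] 809 mu [0.5274 0.1671 0.1249] yaw 119.40955397245321
 width ext [0.4812 0.4835 0.6035 0.6059] z [0.084  0.0864 0.1612 0.1635] depth -0.11455996341064499
 studs 38
[[ 0.586   0.1501 -0.0095]
 [ 0.5896  0.1484 -0.0091]
 [ 0.5834  0.1475 -0.0084]
 [ 0.5831  0.15   -0.013 ]
 [ 0.5875  0.1475 -0.0117]
 [ 0.5892  0.1478 -0.0138]
 [ 0.5801  0.1479 -0.0125]
 [ 0.583   0.147  -0.0131]
 [ 0.5871  0.1447 -0.0121]
 [ 0.589   0.1449 -0.014 ]
 [ 0.581   0.1438 -0.0113]
 [ 0.5823  0.1446 -0.0138]
 [ 0.5862  0.1426 -0.0132]
 [ 0.5913  0.1392 -0.011 ]
 [ 0.5798  0.1419 -0.0127]
 [ 0.5838  0.1398 -0.0119]
 [ 0.5875  0.138  -0.0115]
 [ 0.5031  0.148  -0.007 ]
 [ 0.5051  0.1478 -0.0084]
 [ 0.5062  0.1488 -0.0112]
 [ 0.4997  0.1465 -0.0071]
 [ 0.4994  0.1493 -0.0121]
 [ 0.5019  0.1486 -0.0129]
 [ 0.5048  0.1474 -0.0131]
 [ 0.5081  0.1457 -0.0127]
 [ 0.4984  0.1449 -0.0087]
 [ 0.5008  0.1443 -0.0097]
 [ 0.4999  0.1478 -0.0154]
 [ 0.5041  0.145  -0.0138]
 [ 0.5087  0.1417 -0.0116]]
disc 713 ((474.6
[... 1484 characters left out ...]
0.0091]
 [ 0.5833  0.1475 -0.0105]
 [ 0.5826  0.1469 -0.0119]
 [ 0.5829  0.1434 -0.0127]
 [ 0.5829  0.1464 -0.0079]
 [ 0.5825  0.1449 -0.0091]]
disc 1599 ((475.9726257324219, 266.075927734375), 84.66395568847656) ((466.1983642578125, 253.44793701171875), (137.61647033691406, 159.5936737060547), 66.93828582763672) [0.0295 0.0321]
upr 1611 ((477.3794250488281, 263.5845947265625), 52.11184310913086) ((477.8651428222656, 263.55078125), (45.53103256225586, 98.62821197509766), 29.52948570251465) [0.2346 0.2367]
cartop 1959 ((519.5254516601562, 183.28846740722656), 66.2928466796875) ((519.5285034179688, 177.65142822265625), (82.40159606933594, 128.50167846679688), 88.85790252685547) [0.1603 0.1854]
```

```bash
python3 -m crank '[{"translation":[4.61,-2.74,0],"rot":[0,0,0],"fingers":5},{"translation":[4.61,-2.74,0],"rot":[0,0,0],"fingers":5},{"translation":[4.61,-2.74,0],"rot":[0,0,0],"fingers":5},{"translation":[4.61,-2.74,0],"rot":[0,0,0],"fingers":5},{"translation":[4.61,-2.74,0],"rot":[0,0,0],"fingers":5}]' 40
python3 -m crank '[{"translation":[4.61,-2.74,0],"rot":[0,0,0],"fingers":5},{"translation":[4.61,-2.74,0],"rot":[0,0,0],"fingers":5},{"translation":[4.61,-2.74,0],"rot":[0,0,0],"fingers":5},{"translation":[4.61,-2.74,0],"rot":[0,0,0],"fingers":5},{"translation":[0,0,0],"rot":[0,0,-9.7],"fingers":5}]'
python3 -m crank '[{"translation":[0,0,0],"rot":[0,0,-9.8],"fingers":5},{"translation":[0,0,0],"rot":[0,0,-9.8],"fingers":5},{"translation":[0,0,0],"rot":[0,0,-9.8],"fingers":5},{"translation":[0,0,0],"rot":[0,0,-9.8],"fingers":5},{"translation":[0,0,0],"rot":[0,0,-9.8],"fingers":5}]'
python3 -m crank '[{"translation":[0,0,0],"rot":[0,0,-9.8],"fingers":5},{"translation":[0,0,0],"rot":[0,0,-9.8],"fingers":5},{"translation":[0,0,0],"rot":[0,0,0],"fingers":5}]'
cat >> h.py <<'E'
def fit(p,c=(.554,-.171),z0=.093,rad=.04):
    X,d=cloud(p);q=X[(d>0)&(np.hypot(X[:,0]-c[0],X[:,1]-c[1])<rad)&(X[:,2]>z0)&(X[:,2]<.11)]
    return len(q),cv2.minAreaRect(q[:,:2].astype(np.float32)*1000),np.median(q[:,2])
E
python3 - <<'E'
from h import *
np.set_printoptions(precision=4,suppress=True)
s=readout.state();print(s['t'],s['position'],s['ee_rot'],s['q'])
p=snap('wrist');save(p,'w1.png');print(np.array(p['hand_eye']))
print(fit(p)); print(finder.find_in(p,'web_top'))
E
```

```text
t: 1.72
position: [0.3862, -0.3766, 0.2449]
ee_rot: [[0.938, 0.346, 0.0], [0.346, -0.938, -0.0], [0.0, 0.001, -1.0]]
force: [1.8, 0.4, 0.8]
opening: 0.0501
grasp_force: 0.0
t: 2.35
position: [0.5231, -0.2061, 0.2447]
ee_rot: [[0.861, 0.508, 0.001], [0.508, -0.861, 0.002], [0.002, -0.001, -1.0]]
force: [0.1, -0.5, 0.4]
opening: 0.0501
grasp_force: 0.0
t: 2.98
position: [0.5203, -0.2113, 0.2447]
ee_rot: [[0.186, 0.983, 0.0], [0.983, -0.186, -0.0], [-0.0, 0.0, -1.0]]
force: [-0.5, 0.7, -0.5]
opening: 0.0499
grasp_force: 0.0
t: 3.35
position: [0.5202, -0.2114, 0.2446]
ee_rot: [[-0.148, 0.989, 0.0], [0.989, 0.148, 0.0], [0.0, 0.0, -1.0]]
force: [0.0, -0.0, 0.3]
opening: 0.0499
grasp_force: 0.0
3.35 [ 0.5202 -0.2114  0.2446] [[-0.1476  0.989   0.0001]
 [ 0.989   0.1476  0.0001]
 [ 0.0001  0.0001 -1.    ]] [ 0.6754  0.3461 -0.4801  1.7284  0.1757  1.1098  0.2893]
[[-0.0001 -0.9697 -0.2443  0.0658]
 [ 1.      0.0001 -0.0009  0.0007]
 [ 0.0009 -0.2443  0.9697 -0.1401]
 [ 0.      0.      0.      1.    ]]
(623, ((554.0491333007812, -170.25466918945312), (10.22734260559082, 41.62726974487305), 8.832880973815918), np.float64(0.10000492984633286))
[{'at': [360.0, 148.0], 'confidence': 0.9}, {'at': [206.1, 138.0], 'confidence': 0.7}, {'at': [276.1, 235.1], 'confidence': 0.7}]
```

View pics/w1.png

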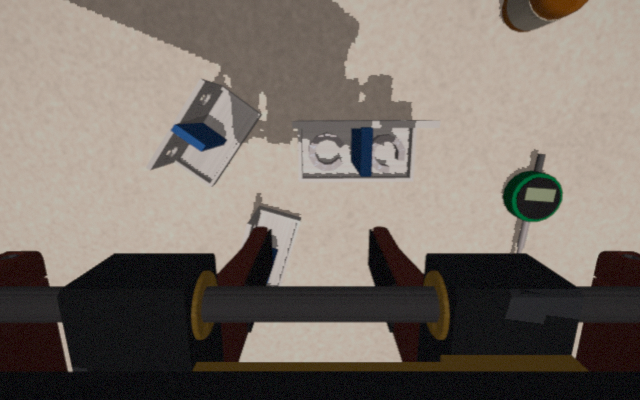

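The wrist view shows the large tray's web at about (361,150), straight and aligned with the jaws. I'll move over it, descend and grip.

```bash
python3 -m crank '[{"translation":[3.7,3.96,0],"rot":[0,0,-0.3],"fingers":5},{"translation":[0,0,4],"rot":[0,0,0],"fingers":5},{"translation":[0,0,4],"rot":[0,0,0],"fingers":5},{"translation":[0,0,0],"rot":[0,0,0],"fingers":5}]'
python3 - <<'E'
from h import *
s=readout.state();print(s['t'],s['position'])
p=snap('wrist');print(fit(p))
E
```

```text
t: 3.95
position: [0.5521, -0.1683, 0.1621]
ee_rot: [[-0.152, 0.988, -0.005], [0.988, 0.152, 0.001], [0.002, -0.005, -1.0]]
force: [-0.8, 0.9, 0.5]
opening: 0.0503
grasp_force: 0.0
3.95 [ 0.55210494 -0.1682787   0.16213721]
(1018, ((554.160400390625, -169.887451171875), (9.876312255859375, 41.853145599365234), 9.097587585449219), np.float64(0.10006753899733237))
```

```bash
python3 -m crank '[{"translation":[0,0.15,4],"rot":[0,0,-0.2],"fingers":5},{"translation":[0,0,3.8],"rot":[0,0,0],"fingers":5},{"translation":[0,0,0],"rot":[0,0,0],"fingers":5},{"translation":[0,0,0],"rot":[0,0,0],"fingers":2},{"translation":[0,0,0],"rot":[0,0,0],"fingers":0}]' 40
python3 -m crank '[{"translation":[0,0,0],"rot":[0,0,0],"fingers":0},{"translation":[0,0,0],"rot":[0,0,0],"fingers":0},{"translation":[0,0,0],"rot":[0,0,0],"fingers":0}]'
```

```text
t: 4.62
position: [0.5568, -0.1688, 0.0889]
ee_rot: [[-0.157, 0.988, 0.003], [0.988, 0.157, -0.001], [-0.002, 0.003, -1.0]]
force: [-1.5, 0.2, -0.4]
opening: 0.0336
grasp_force: 0.0
t: 5.0
position: [0.5549, -0.1689, 0.0871]
ee_rot: [[-0.157, 0.988, -0.001], [0.988, 0.157, -0.001], [-0.0, -0.001, -1.0]]
force: [-4.2, -0.5, 5.6]
opening: 0.0096
grasp_force: 40.0
```

```bash
python3 -m crank '[{"translation":[0,0,-1],"rot":[0,0,0],"fingers":0},{"translation":[0,0,-2],"rot":[0,0,0],"fingers":0},{"translation":[0,0,-3],"rot":[0,0,0],"fingers":0},{"translation":[0,0,-2.5],"rot":[0,0,0],"fingers":0},{"translation":[0,0,-1],"rot":[0,0,0],"fingers":0}]'
python3 -m crank '[{"translation":[0,0,0],"rot":[0,0,0],"fingers":0},{"translation":[0,0,0],"rot":[0,0,0],"fingers":0}]'
cat >> h.py <<'E'
def plane(q,tol=.002,vert=True):
    rng=np.random.default_rng(0);best=0
    for _ in range(400):
        a=q[rng.choice(len(q),3,False)];n=np.cross(a[1]-a[0],a[2]-a[0]);L=np.linalg.norm(n)
        if L<1e-6: continue
        n/=L
        i=abs((q-a[0])@n)<tol
        if i.sum()>best and (abs(n[2])<.2)==vert: best=i.sum();I=i
    P=q[I];mu=P.mean(0);n=np.linalg.svd(P-mu)[2][2];return n*np.sign(n[1]),mu,P
E
python3 - <<'E'
from h import *
np.set_printoptions(precision=4,suppress=True)
s=readout.state();tp=s['position'];print(s['t'],tp,s['ee_rot'],s['force'],s['ft_torque'])
R=np.array(s['ee_rot'])
for n in('side','top'):
    p=snap(n);X,d=cloud(p);L=(X-tp)@R  # tool frame coords
    m=(d>0)&(abs(L[:,1])<.07)&(L[:,2]>0)&(L[:,2]<.1)&(L[:,0]>-.06)&(L[:,0]<.04)
    if n=='side':
        save(p,'s2.png')
        q=X[m&(L[:,0]>.008)&(L[:,2]<.055)];N,mu,P=plane(q);Lp=(P-tp)@R
        print('front face plane n(tool)',N@R,N,'mu tool',(mu-tp)@R,len(P),np.percentile(Lp,[0,2,98,100],axis=0))
    web=X[m&(L[:,2]<.0)]
    t=m&(L[:,2]<.03); 
    q=L[t];print(n,cv2.minAreaRect(q[q[:,0]>.01][:,:2].astype(np.float32)*1000),np.percentile(L[t&(L[:,0]>.01)],[0,2,50,98,100],axis=0))
E
```

```text
t: 5.62
position: [0.5559, -0.1684, 0.183]
ee_rot: [[-0.158, 0.987, 0.002], [0.987, 0.158, -0.0], [-0.001, 0.002, -1.0]]
force: [0.3, 0.9, -5.7]
opening: 0.0096
grasp_force: 40.0
t: 5.88
position: [0.5547, -0.1684, 0.1804]
ee_rot: [[-0.158, 0.987, -0.002], [0.987, 0.158, 0.001], [0.001, -0.002, -1.0]]
force: [-0.3, -0.6, -5.0]
opening: 0.0098
grasp_force: 40.0
5.875 [ 0.5547 -0.1684  0.1804] [[-0.1577  0.9875 -0.0019]
 [ 0.9875  0.1577  0.0005]
 [ 0.0008 -0.0018 -1.    ]] [-0.2701 -0.6157 -5.0092] [-0.0242 -0.0879 -0.0318]
front face plane n(tool) [ 1.     -0.0026 -0.0065] [-0.1602  0.9871  0.0074] mu tool [ 0.0178 -0.0052  0.0271] 670 [[ 0.0155 -0.064   0.    ]
 [ 0.0162 -0.063   0.0009]
 [ 0.0198  0.0624  0.054 ]
 [ 0.0206  0.0648  0.0549]]
side ((17.45212745666504, 0.2647705078125), (9.176687240600586, 129.0291290283203), 1.4945062398910522) [[ 0.0145 -0.0642  0.    ]
 [ 0.0159 -0.0635  0.0006]
 [ 0.0177 -0.0217  0.0132]
 [ 0.0205  0.0624  0.0292]
 [ 0.0237  0.0648  0.0299]]
top ((23.262414932250977, -0.5266189575195312), (128.33628845214844, 1.9167670011520386), 89.81270599365234) [[ 0.0221 -0.0647  0.    ]
 [ 0.0231 -0.0625  0.0007]
 [ 0.0236 -0.0017  0.0138]
 [ 0.024   0.0614  0.0286]
 [ 0.0242  0.0636  0.0296]]
```

View pics/s2.png

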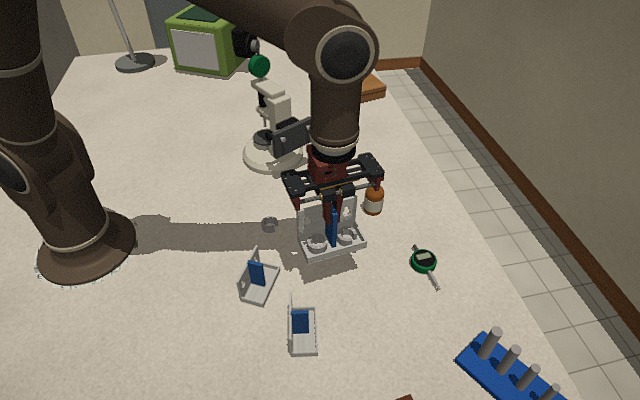

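The tray is up and both collars are in their pockets. Next is the pre-approach in front of the studs.

```bash
python3 -m crank '[{"translation":[2,0.45,0],"rot":[0,0,0],"fingers":0},{"translation":[4,0.9,0],"rot":[0,0,0],"fingers":0},{"translation":[5,1.13,0],"rot":[0,0,0],"fingers":0},{"translation":[5,1.13,0],"rot":[0,0,0],"fingers":0},{"translation":[4.6,1.05,0],"rot":[0,0,0],"fingers":0}]'
python3 -m crank '[{"translation":[3,0.68,0],"rot":[0,0,0],"fingers":0},{"translation":[2,0.45,0],"rot":[0,0,-3],"fingers":0},{"translation":[0,0,0],"rot":[0,0,-7],"fingers":0},{"translation":[0,0,0],"rot":[0,0,-7],"fingers":0},{"translation":[0,0,0],"rot":[0,0,-3],"fingers":0}]'
python3 -m crank '[{"translation":[0,0,0],"rot":[0,0,0],"fingers":0},{"translation":[0,0,0],"rot":[0,0,0],"fingers":0}]'
cat > rel.py <<'E'
from h import *
np.set_printoptions(precision=4,suppress=True)
s=readout.state();tp=s['position'];R=np.array(s['ee_rot']);print(s['t'],tp,s['force'],'yaw',np.degrees(np.arctan2(R[1,0],R[0,0])),'tilt',R[:,2],s['q'])
for n in('side','top','wrist'):
    p=snap(n);X,d=cloud(p);hsv=cv2.cvtColor(p['image'],cv2.COLOR_RGB2HSV).reshape(-1,3).astype(int);dark=p['image'].reshape(-1,3).max(1)<90
    save(p,n+'3.png')
    psi=np.radians(119.25);nx=np.array([np.cos(psi),np.sin(psi),0]);ty=np.array([-nx[1],nx[0],0]);S=np.array([.5306,.1668,0])
    A=np.c_[(X-S)@nx,(X-S)@ty,X[:,2]]
    L=(X-tp)@R
    # tray plate top strip (rear edge) 
    t=(d>0)&(L[:,2]>-.006)&(L[:,2]<.02)&(L[:,0]>.012)&(L[:,0]<.03)&(abs(L[:,1])<.07)
    if t.sum()>20:
        a=A[t];print(n,'plate x',np.percentile(a[:,0],[1,50,99]),'y',np.percentile(a[:,1],[0,1,99,100]),'ztop',np.percentile(a[:,2],[50,99]),'rect',cv2.minAreaRect(a[:,:2].astype(np.float32)*1000))
    c=(d>0)&dark&(abs(A[:,0])<.006)&(abs(A[:,1])<.07)&(A[:,2]>.09)&(A[:,2]<.17)
    if c.sum()>30:
        a=A[c];k=np.polyfit(a[:,1],a[:,0],1);print(n,'carrier x0,slope',k[1],k[0],'y',np.percentile(a[:,1],[0,1,99,100]),'z',np.percentile(a[:,2],[1,99,100]),len(a))
    # heads
    for sg in(1,-1):
        h=(d>0)&(A[:,0]<-.006)&(A[:,0]>-.016)&(abs(A[:,1]-sg*.042)<.012)&(A[:,2]>.12)&(A[:,2]<.18)
        if h.sum()>5: a=A[h];print(n,'stud',sg,h.sum(),'x',np.percentile(a[:,0],[2,50]),'y',np.percentile(a[:,1],[2,50,98]),'z',np.percentile(a[:,2],[2,98,100]))
E
python3 rel.py
```

```text
t: 6.6
position: [0.5684, 0.0458, 0.1815]
ee_rot: [[-0.159, 0.987, -0.0], [0.987, 0.159, 0.001], [0.001, -0.0, -1.0]]
force: [0.4, -0.3, -5.4]
opening: 0.0099
grasp_force: 40.0
t: 7.22
position: [0.572, 0.0933, 0.1813]
ee_rot: [[-0.49, 0.872, -0.001], [0.872, 0.49, -0.0], [0.0, -0.001, -1.0]]
force: [-0.8, -0.4, -5.4]
opening: 0.0095
grasp_force: 40.0
t: 7.48
position: [0.5722, 0.0933, 0.1815]
ee_rot: [[-0.485, 0.874, -0.0], [0.874, 0.485, -0.0], [-0.0, -0.0, -1.0]]
force: [-0.2, -0.0, -5.7]
opening: 0.0097
grasp_force: 40.0
7.475 [0.5722 0.0933 0.1815] [-0.2484 -0.0297 -5.6605] yaw 119.0277651904196 tilt [-0.0002 -0.0001 -1.    ] [ 0.216   0.4711 -0.6194  1.7487  0.3139  1.0226 -0.011 ]
side plate x [-0.0691 -0.0659 -0.06  ] y [-0.0647 -0.0635  0.0646  0.0659] ztop [0.175  0.1852] rect ((-64.41435241699219, 0.6046142578125), (9.96518325805664, 130.5292510986328), 0.28969866037368774)
side carrier x0,slope 0.0018110193956606454 0.0003081187242337757 y [-0.0432 -0.041   0.0616  0.0623] z [0.0908 0.1614 0.1619] 449
side stud 1 19 x [-0.0122 -0.01  ] y [0.0351 0.0416 0.0477] z [0.138  0.1491 0.1491]
wrist plate x [-0.0658 -0.0603 -0.0595] y [-0.0653 -0.0636  0.0621  0.0637] ztop [0.1838 0.186 ] rect ((-62.80340576171875, -0.8283233642578125), (129.01239013671875, 6.887567043304443), 89.72417449951172)
wrist carrier x0,slope 0.0027515921510557215 -0.00073674700544108 y [-0.0633 -0.0608  0.0573  0.0592] z [0.0922 0.1624 0.1634] 5764
wrist stud 1 250 x [-0.0102 -0.0083] y [0.0332 0.0386 0.0455] z [0.1379 0.151  0.1512]
wrist stud -1 252 x [-0.0101 -0.0082] y [-0.0495 -0.0427 -0.0374] z [0.1408 0.1509 0.1512]
```

```bash
python3 -m crank '[{"translation":[1.5,0.05,0],"rot":[0,0,-0.2],"fingers":0},{"translation":[1.5,0.05,0],"rot":[0,0,0],"fingers":0},{"translation":[0.5,0,0],"rot":[0,0,0],"fingers":0},{"translation":[0,0,0],"rot":[0,0,0],"fingers":0},{"translation":[0,0,0],"rot":[0,0,0],"fingers":0}]'
python3 rel.py; python3 - <<'E'
import cv2
i=cv2.imread('pics/wrist3.png');cv2.imwrite('pics/w4.png',cv2.resize(i[0:300],None,fx=1.25,fy=1.25))
E
```

```text
t: 8.25
position: [0.5563, 0.124, 0.1816]
ee_rot: [[-0.489, 0.873, 0.0], [0.873, 0.489, -0.0], [-0.0, -0.0, -1.0]]
force: [0.3, -0.8, -5.3]
opening: 0.0098
grasp_force: 40.0
8.25 [0.5563 0.124  0.1816] [ 0.33   -0.8251 -5.2595] yaw 119.24394827942858 tilt [ 0.0002 -0.0004 -1.    ] [ 0.1706  0.4569 -0.6306  1.7722  0.312   1.0138 -0.0679]
side plate x [-0.0344 -0.0316 -0.0255] y [-0.0636 -0.0622  0.0638  0.0643] ztop [0.1751 0.186 ] rect ((-29.647085189819336, 0.3717613220214844), (127.80846405029297, 11.103281021118164), 89.34233093261719)
side carrier x0,slope 0.003301867245567373 -0.025903947605402104 y [-0.0183 -0.0101  0.062   0.0623] z [0.0922 0.1618 0.1627] 177
top plate x [-0.0318 -0.0303 -0.0254] y [0.0234 0.0237 0.0361 0.0364] ztop [0.1838 0.1859] rect ((-28.833580017089844, 29.77356719970703), (13.23071575164795, 6.302155017852783), 85.3279800415039)
wrist plate x [-0.0314 -0.0259 -0.0252] y [-0.0667 -0.0646  0.0613  0.0625] ztop [0.1838 0.1859] rect ((-28.483612060546875, -2.0596084594726562), (6.887510776519775, 129.2125701904297), 0.03669392317533493)
wrist carrier x0,slope 0.003971887391585533 0.0015912937288600742 y [-0.0633 -0.0618  0.0571  0.0588] z [0.145  0.1626 0.1633] 2031
wrist stud 1 192 x [-0.01   -0.0079] y [0.0331 0.0385 0.0454] z [0.1436 0.1507 0.1516]
wrist stud -1 191 x [-0.01   -0.0079] y [-0.0496 -0.0426 -0.0373] z [0.1435 0.1505 0.1514]
```

View pics/w4.png

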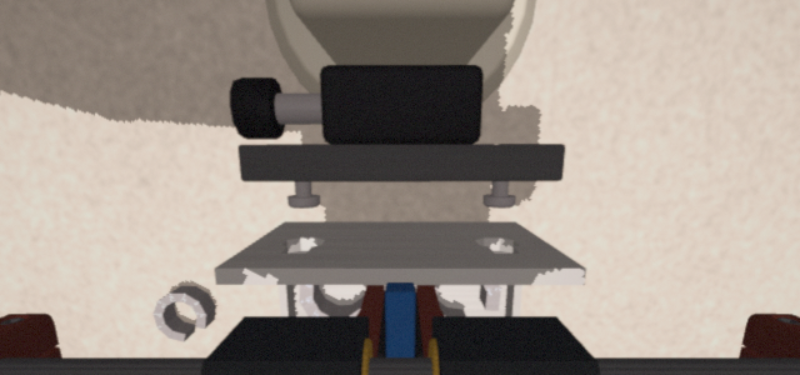

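The wrist view shows the heads at (303,200) and (499,200) in front of the plate, whose keyholes are at (303,244) and (499,244). They are centred sideways. The plate is about 1.2 mm high, so I'll lower it and feel forward.

```bash
python3 -m crank '[{"translation":[0.6,0,0.12],"rot":[0,0,0],"fingers":0},{"translation":[0.5,0,0],"rot":[0,0,0],"fingers":0},{"translation":[0,0,0],"rot":[0,0,0],"fingers":0},{"translation":[0,0,0],"rot":[0,0,0],"fingers":0}]'
python3 -m crank '[{"translation":[0.2,0,0],"rot":[0,0,0],"fingers":0},{"translation":[0.1,0,0],"rot":[0,0,0],"fingers":0},{"translation":[0.1,0,0],"rot":[0,0,0],"fingers":0},{"translation":[0.0,0,0],"rot":[0,0,0],"fingers":0}]'
python3 -m crank '[{"translation":[0.1,0,0],"rot":[0,0,0],"fingers":0},{"translation":[0.1,0,0],"rot":[0,0,0],"fingers":0},{"translation":[0.0,0,0],"rot":[0,0,0],"fingers":0}]'
```

```text
t: 8.9
position: [0.5507, 0.1341, 0.1805]
ee_rot: [[-0.489, 0.872, 0.0], [0.872, 0.489, -0.0], [-0.0, 0.0, -1.0]]
force: [-0.7, -0.6, -5.2]
opening: 0.01
grasp_force: 40.0
t: 9.4
position: [0.5487, 0.1377, 0.1805]
ee_rot: [[-0.489, 0.872, 0.0], [0.872, 0.489, 0.0], [0.0, 0.0, -1.0]]
force: [0.5, -0.6, -4.5]
opening: 0.0098
grasp_force: 40.0
t: 9.78
position: [0.5477, 0.1394, 0.1804]
ee_rot: [[-0.489, 0.872, -0.0], [0.872, 0.489, 0.0], [0.0, 0.0, -1.0]]
force: [-0.7, -0.1, -4.9]
opening: 0.0095
grasp_force: 40.0
```

```bash
python3 -m crank '[{"translation":[0.1,0,0],"rot":[0,0,0],"fingers":0},{"translation":[0.1,0,0],"rot":[0,0,0],"fingers":0},{"translation":[0.0,0,0],"rot":[0,0,0],"fingers":0}]'
python3 -m crank '[{"translation":[0.1,0,0],"rot":[0,0,0],"fingers":0},{"translation":[0.1,0,0],"rot":[0,0,0],"fingers":0},{"translation":[0.0,0,0],"rot":[0,0,0],"fingers":0}]'
python3 rel.py
```

```text
t: 10.15
position: [0.5467, 0.1412, 0.1805]
ee_rot: [[-0.489, 0.872, 0.0], [0.872, 0.489, 0.0], [0.0, 0.0, -1.0]]
force: [0.8, 0.3, -5.4]
opening: 0.01
grasp_force: 40.0
t: 10.52
position: [0.5457, 0.1429, 0.1805]
ee_rot: [[-0.489, 0.872, 0.0], [0.872, 0.489, 0.0], [0.0, 0.0, -1.0]]
force: [-0.0, -0.8, -6.0]
opening: 0.0097
grasp_force: 40.0
10.525 [0.5457 0.1429 0.1805] [-0.0494 -0.8344 -6.0168] yaw 119.28072727375498 tilt [ 0.  0. -1.] [ 0.1415  0.4502 -0.6373  1.7871  0.3114  1.0065 -0.1059]
side plate x [-0.0127 -0.0096 -0.004 ] y [-0.0652 -0.0638  0.0638  0.0641] ztop [0.1738 0.1847] rect ((-8.109672546386719, -0.555023193359375), (9.448710441589355, 129.3399658203125), 0.07138634473085403)
side carrier x0,slope 9.377826778807635e-05 0.022391633506415546 y [-0.0544 -0.0531  0.0631  0.0632] z [0.0938 0.1604 0.1621] 57
side stud 1 148 x [-0.0122 -0.01  ] y [0.0303 0.042  0.0536] z [0.1206 0.1789 0.1798]
side stud -1 80 x [-0.0123 -0.01  ] y [-0.0539 -0.0474 -0.0392] z [0.1219 0.1774 0.1791]
top plate x [-0.0116 -0.0096  0.0011] y [0.0217 0.0227 0.0371 0.0372] ztop [0.1818 0.1853] rect ((-5.1540069580078125, 29.452045440673828), (15.116189956665039, 13.262251853942871), 88.08259582519531)
top stud 1 7 x [-0.0115 -0.0112] y [0.0309 0.0318 0.0348] z [0.1575 0.1787 0.1793]
wrist plate x [-0.0098 -0.0043 -0.0036] y [-0.0663 -0.0647  0.061   0.0629] ztop [0.1826 0.1848] rect ((-6.775181770324707, -1.6821975708007812), (129.2179718017578, 6.792872428894043), 89.98583984375)
wrist carrier x0,slope 0.0034965663178886486 -0.0002696182138124136 y [-0.0633 -0.0614  0.057   0.0588] z [0.1416 0.1625 0.1699] 2048
wrist stud 1 57 x [-0.0097 -0.0067] y [0.0379 0.0434 0.049 ] z [0.1364 0.1516 0.1526]
wrist stud -1 57 x [-0.0077 -0.0067] y [-0.0512 -0.045  -0.0376] z [0.1356 0.1508 0.1529]
```

There is no contact force and the gap is about 7 mm, less than the 12 mm stud length, so both heads are in the keyholes. I'll press on to flush.

```bash
python3 -m crank '[{"translation":[0.15,0,0],"rot":[0,0,0],"fingers":0},{"translation":[0.15,0,0],"rot":[0,0,0],"fingers":0},{"translation":[0.1,0,0],"rot":[0,0,0],"fingers":0},{"translation":[0.0,0,0],"rot":[0,0,0],"fingers":0}]'
python3 -m crank '[{"translation":[0.1,0,0],"rot":[0,0,0],"fingers":0},{"translation":[0.1,0,0],"rot":[0,0,0],"fingers":0},{"translation":[0.0,0,0],"rot":[0,0,0],"fingers":0}]'
```

```text
t: 11.18
position: [0.5438, 0.1464, 0.1805]
ee_rot: [[-0.489, 0.872, 0.0], [0.872, 0.489, 0.0], [-0.0, 0.0, -1.0]]
force: [0.7, -0.1, -5.1]
opening: 0.0098
grasp_force: 40.0
t: 11.55
position: [0.5429, 0.1479, 0.1804]
ee_rot: [[-0.489, 0.872, 0.0], [0.872, 0.489, -0.0], [-0.0, -0.0, -1.0]]
force: [-0.5, -0.1, -5.4]
opening: 0.0097
grasp_force: 40.0
```

```bash
python3 -m crank '[{"translation":[0.1,0,0],"rot":[0,0,0],"fingers":0},{"translation":[0,0,0],"rot":[0,0,0],"fingers":0}]'
python3 -m crank '[{"translation":[0.05,0,0],"rot":[0,0,0],"fingers":0},{"translation":[0,0,0],"rot":[0,0,0],"fingers":0}]'
```

```text
t: 11.8
position: [0.5429, 0.148, 0.1805]
ee_rot: [[-0.488, 0.873, 0.001], [0.873, 0.488, -0.001], [-0.001, 0.0, -1.0]]
force: [2.7, -4.6, -5.6]
opening: 0.0096
grasp_force: 40.0
t: 12.05
position: [0.5429, 0.148, 0.1805]
ee_rot: [[-0.488, 0.873, 0.001], [0.873, 0.488, -0.001], [-0.002, 0.0, -1.0]]
force: [3.4, -5.1, -5.2]
opening: 0.0098
grasp_force: 40.0
```

Contact is at 5–6 N with the plate at the carrier face. I'll ease the pressure and lower in small steps.

```bash
python3 -m crank '[{"translation":[-0.05,0,0.2],"rot":[0,0,0],"fingers":0},{"translation":[0,0,0.2],"rot":[0,0,0],"fingers":0},{"translation":[0,0,0],"rot":[0,0,0],"fingers":0}]'
python3 -m crank '[{"translation":[0,0,0.2],"rot":[0,0,0],"fingers":0},{"translation":[0,0,0.2],"rot":[0,0,0],"fingers":0},{"translation":[0,0,0],"rot":[0,0,0],"fingers":0}]'
python3 -m crank '[{"translation":[0,0,0.2],"rot":[0,0,0],"fingers":0},{"translation":[0,0,0.2],"rot":[0,0,0],"fingers":0},{"translation":[0,0,0],"rot":[0,0,0],"fingers":0}]'
```

```text
t: 12.42
position: [0.543, 0.1481, 0.1766]
ee_rot: [[-0.488, 0.873, 0.001], [0.873, 0.488, -0.001], [-0.001, 0.001, -1.0]]
force: [3.7, -5.3, -5.4]
opening: 0.0097
grasp_force: 40.0
t: 12.8
position: [0.5431, 0.1481, 0.1726]
ee_rot: [[-0.488, 0.873, 0.001], [0.873, 0.488, -0.001], [-0.001, 0.001, -1.0]]
force: [2.9, -4.4, -4.8]
opening: 0.0098
grasp_force: 40.0
t: 13.18
position: [0.5431, 0.1481, 0.1686]
ee_rot: [[-0.488, 0.873, 0.001], [0.873, 0.488, -0.001], [-0.001, 0.001, -1.0]]
force: [4.8, -4.1, -4.7]
opening: 0.0099
grasp_force: 40.0
```

```bash
python3 -m crank '[{"translation":[0,0,0.15],"rot":[0,0,0],"fingers":0},{"translation":[0,0,0.1],"rot":[0,0,0],"fingers":0},{"translation":[0,0,0],"rot":[0,0,0],"fingers":0}]'
python3 -m crank '[{"translation":[0,0,0.05],"rot":[0,0,0],"fingers":0},{"translation":[0,0,0.05],"rot":[0,0,0],"fingers":0},{"translation":[0,0,0],"rot":[0,0,0],"fingers":0}]'
```

```text
t: 13.55
position: [0.5431, 0.1481, 0.1662]
ee_rot: [[-0.488, 0.873, 0.001], [0.873, 0.488, -0.001], [-0.001, 0.001, -1.0]]
force: [3.5, -4.6, -2.7]
opening: 0.0098
grasp_force: 40.0
t: 13.92
position: [0.5431, 0.1482, 0.1653]
ee_rot: [[-0.488, 0.873, 0.001], [0.873, 0.488, -0.001], [-0.001, 0.001, -1.0]]
force: [2.7, -5.7, -2.3]
opening: 0.0096
grasp_force: 40.0
```

```bash
python3 -m crank '[{"translation":[0,0,0.05],"rot":[0,0,0],"fingers":0},{"translation":[0,0,0.05],"rot":[0,0,0],"fingers":0},{"translation":[0,0,0],"rot":[0,0,0],"fingers":0}]'
python3 -m crank '[{"translation":[0,0,0.05],"rot":[0,0,0],"fingers":0},{"translation":[0,0,0],"rot":[0,0,0],"fingers":0}]'
```

```text
t: 14.3
position: [0.5431, 0.1481, 0.1643]
ee_rot: [[-0.488, 0.873, 0.001], [0.873, 0.488, -0.001], [-0.001, 0.001, -1.0]]
force: [2.3, -4.7, -2.6]
opening: 0.0098
grasp_force: 40.0
t: 14.55
position: [0.5431, 0.1481, 0.164]
ee_rot: [[-0.488, 0.873, 0.001], [0.873, 0.488, -0.001], [-0.001, 0.001, -1.0]]
force: [2.6, -5.2, -0.3]
opening: 0.0096
grasp_force: 40.0
```

```bash
python3 -m crank '[{"translation":[0,0,0.04],"rot":[0,0,0],"fingers":0},{"translation":[0,0,0],"rot":[0,0,0],"fingers":0}]'
python3 -m crank '[{"translation":[-0.03,0,0.03],"rot":[0,0,0],"fingers":0},{"translation":[0,0,0],"rot":[0,0,0],"fingers":0}]'; python3 rel.py
```

```text
t: 14.8
position: [0.5431, 0.1481, 0.1639]
ee_rot: [[-0.488, 0.873, 0.002], [0.873, 0.488, -0.001], [-0.002, 0.001, -1.0]]
force: [1.4, -6.2, 2.1]
opening: 0.0097
grasp_force: 40.0
t: 15.05
position: [0.5432, 0.1481, 0.1638]
ee_rot: [[-0.488, 0.873, 0.002], [0.873, 0.488, -0.001], [-0.001, 0.001, -1.0]]
force: [0.7, -5.7, 4.4]
opening: 0.0098
grasp_force: 40.0
15.05 [0.5432 0.1481 0.1638] [ 0.7458 -5.7361  4.3613] yaw 119.22110093346765 tilt [ 0.0015 -0.0007 -1.    ] [ 0.1245  0.4669 -0.6301  1.8072  0.3283  0.9724 -0.132 ]
side plate x [-0.0101 -0.0041  0.0052] y [-0.0658 -0.0644  0.0639  0.0641] ztop [0.1562 0.1675] rect ((-4.023591995239258, -0.8479156494140625), (129.80784606933594, 15.33300495147705), 88.11227416992188)
side carrier x0,slope -0.0032549515019786638 0.003477375726866436 y [-0.0634 -0.0612  0.0638  0.0641] z [0.0906 0.1669 0.168 ] 409
side stud 1 24 x [-0.0122 -0.0095] y [0.0347 0.0419 0.0478] z [0.1388 0.1662 0.1668]
side stud -1 20 x [-0.0124 -0.0094] y [-0.0527 -0.0436 -0.0363] z [0.123  0.1573 0.1623]
top plate x [-0.0056 -0.0019  0.0072] y [0.0238 0.0245 0.0378 0.0381] ztop [0.1621 0.1681] rect ((0.596595287322998, 31.378597259521484), (13.44485092163086, 13.517643928527832), 7.3025712966918945)
top carrier x0,slope -0.008043165869703854 0.2046910279088681 y [0.0114 0.0119 0.0376 0.0381] z [0.0951 0.168  0.1683] 102
wrist plate x [-0.0038  0.0019  0.0074] y [-0.0666 -0.0645  0.0601  0.0623] ztop [0.1653 0.1682] rect ((1.6748700141906738, -2.1337890625), (128.8905487060547, 11.77968692779541), 89.93391418457031)
wrist carrier x0,slope 0.003832802451859068 0.000718429872329559 y [-0.064  -0.0608  0.0575  0.0594] z [0.1591 0.1683 0.1699] 2287
```

The slots now carry the weight, with the plate top at 168 mm, so the origin is at about 78 mm. I'll unload and release.

```bash
python3 -m crank '[{"translation":[-0.03,0,-0.04],"rot":[0,0,0],"fingers":0},{"translation":[0,0,0],"rot":[0,0,0],"fingers":0}]' 10
python3 -m crank '[{"translation":[0,0,0],"rot":[0,0,0],"fingers":1.3},{"translation":[0,0,0],"rot":[0,0,0],"fingers":2},{"translation":[0,0,0],"rot":[0,0,0],"fingers":4},{"translation":[0,0,0],"rot":[0,0,0],"fingers":5},{"translation":[0,0,0],"rot":[0,0,0],"fingers":5}]'
python3 - <<'E'
from h import *
for n in('side','wrist'):
    p=snap(n);save(p,n+'5.png')
a=cv2.imread('pics/side5.png')[80:220,200:360];b=cv2.imread('pics/wrist5.png')
cv2.imwrite('pics/c5.png',np.hstack([cv2.resize(a,(400,350)),cv2.resize(b[0:350],(400,350))]))
E
```

```text
t: 15.45
position: [0.5432, 0.1482, 0.1638]
ee_rot: [[-0.489, 0.873, 0.001], [0.873, 0.489, -0.0], [-0.001, 0.001, -1.0]]
force: [-0.1, -5.3, 4.8]
opening: 0.0101
grasp_force: 10.0
t: 16.08
position: [0.5426, 0.1485, 0.1631]
ee_rot: [[-0.489, 0.872, -0.0], [0.872, 0.489, 0.0], [0.0, -0.0, -1.0]]
force: [0.6, 0.8, 0.5]
opening: 0.0469
grasp_force: 0.0
```

View pics/c5.png

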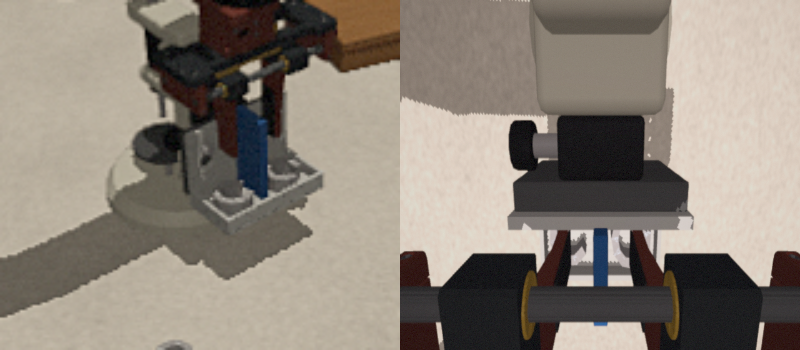

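The plate hangs flush on the carrier (right panel, about (600,215)), the fingers are clear of the web, and both collars are in place. I'll raise straight up, then back away.

```bash
python3 -m crank '[{"translation":[0,0,-1.5],"rot":[0,0,0],"fingers":5},{"translation":[0,0,-3],"rot":[0,0,0],"fingers":5},{"translation":[0,0,-4],"rot":[0,0,0],"fingers":5},{"translation":[-3,0,-2],"rot":[0,0,0],"fingers":5},{"translation":[-5,0,0],"rot":[0,0,0],"fingers":5}]'
python3 -m crank '[{"translation":[-5,0,0],"rot":[0,0,0],"fingers":5},{"translation":[-2,0,0],"rot":[0,0,0],"fingers":5},{"translation":[0,0,0],"rot":[0,0,0],"fingers":5},{"translation":[0,0,0],"rot":[0,0,0],"fingers":5}]'
python3 - <<'E'
from h import *
np.set_printoptions(precision=4,suppress=True)
p=snap('side');save(p,'s6.png');X,d=cloud(p)
psi=np.radians(119.25);nx=np.array([np.cos(psi),np.sin(psi),0]);ty=np.array([-nx[1],nx[0],0]);S=np.array([.5306,.1668,0])
A=np.c_[(X-S)@nx,(X-S)@ty,X[:,2]]
m=(d>0)&(abs(A[:,1])<.067)&(A[:,0]<.004)&(A[:,0]>-.015)&(A[:,2]>.11)&(A[:,2]<.175)
N,mu,P=plane(X[m]);a=A[m];print('front plane',(mu-S)@nx,N@nx,N@ty,N[2],'y',np.percentile(a[:,1],[1,99]),'ztop',np.percentile(a[:,2],99))
cv2.imwrite('pics/c6.png',cv2.resize(cv2.imread('pics/s6.png')[80:220,200:360],(640,560),interpolation=cv2.INTER_CUBIC))
E
```

```text
t: 16.8
position: [0.5827, 0.0803, 0.272]
ee_rot: [[-0.492, 0.87, 0.005], [0.87, 0.492, 0.001], [-0.001, 0.005, -1.0]]
force: [1.0, 0.4, -0.5]
opening: 0.0504
grasp_force: 0.0
t: 17.3
position: [0.6153, 0.0199, 0.2685]
ee_rot: [[-0.491, 0.871, -0.0], [0.871, 0.491, 0.001], [0.001, 0.0, -1.0]]
force: [-0.0, 0.6, -0.3]
opening: 0.0497
grasp_force: 0.0
front plane -0.004259186193618448 0.9999506018807867 0.003600459247075528 0.009264474699775538 y [-0.0652  0.0633] ztop 0.16851642672556782
```

View pics/c6.png

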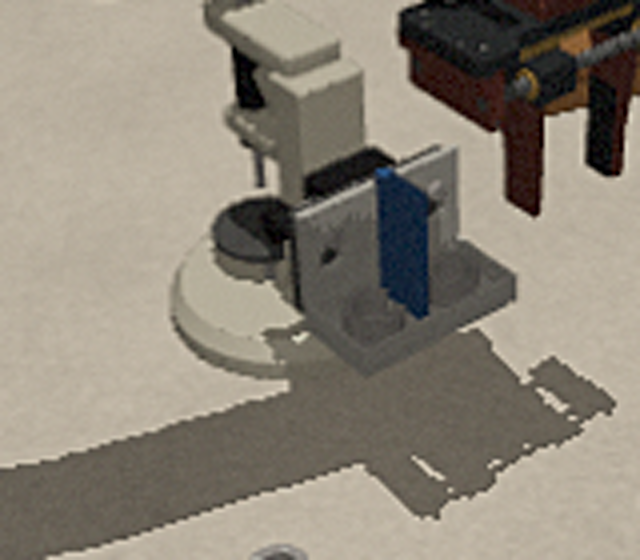

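The tray hangs square and flush (plate at (380,220)), both collars are in their pockets at (375,315) and (455,275), and the gripper is clear.

```bash
python3 -c "
from workcell import r
print(r.hand_in())"
```

```text
the job is handed in; nothing more can be done
None
```

The job is handed in: in the last picture the tray hangs flush and level on both studs, released, with both collars in their pockets and the gripper clear; no verdict came back.

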